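# Put the shaving things back into their holders in the bathroom niche

## Robot

A 6-joint arm with a two-finger parallel gripper is mounted at the origin on the work surface. World frame = base frame: x ahead of the robot, y to its left, z up, the work surface at z = 0. Lengths are in m, angles in rad, forces in N, time in s.
With the tool pointing down it reaches from about 0.225 to 0.875 m from the base axis. Payload 3.4 kg.
Tool frame: the origin (TCP) lies on the centre line of the jaws, within the pads' length; the fingertips stand 8 mm ahead of it and the grasp point (between the pads) lies 11 mm behind it; z points along the fingers, y is the line along which they close (so a half turn about z gives the same grasp; the last joint's range is limited). The gripper opens to 85 mm and grips with 20 to 120 N. Pads are 22 mm wide; open, the fingers measure 114 mm over their backs; the gripper's body (76 mm by 85 mm) begins 54 mm behind the grasp point. The pads swing forward as they close: fully open they stand 13 mm farther back than shut.
Start: joints at [-1.399, 0.276, 1.505, -0, 1.361, -0.121], TCP at [0.166, -0.551, 0.208] pointing down, gripper open.
Joint ranges: [-2.89, 2.89], [-0.75, 2.08], [0.22, 2.7], [-1.18, 4.32], [0.11, 2.71], [-2.7, 2.7]. Speed limits (rad/s): [2.57, 2.57, 3.14, 3.14, 3.14, 3.14].

## Interface

Orientations are given as a unit quaternion [x, y, z, w].
In Python, from plant import bot gives the robot as it stands.
- The arm moves only by the shell command python3 -m jog 'ROWS' [OPENING] [FORCE]. ROWS is JSON, a list of rows, each an object with "dp": the shift along the tool's x, y, z in m, a list of three; "yaw": the turn about the tool's z in degrees. In form: [{"dp": [x, y, z], "yaw": yaw}, ...]. A call has 1 to 20 rows; each row shifts and turns the commanded pose from where the row before left it, along the tool's axes as they then stand; what a row does not reach is not made up. A row lasts 1/8 s, in which the tool goes at most 62.5 mm and 10.7 degrees, less where a joint would pass 70% of its speed; a pose out of reach is approached as far as the arm can. A call with a gripper value outside its range is refused whole. OPENING is the closure, from 0 (fully open) to 1 (shut), set as the call begins (- or left out, the last holds). The fingers move at their own pace and stop on an object; FORCE is the grip in N (left out, the last holds). Time passes only in rows, so rows that do not move let the fingers close. It gives the time, the measured TCP pose, the force, the opening and the grip force at its end, in the units of the state.
- bot.observe(): the state, without advancing time (a new reading comes with each control period).
- bot.capture(name): name is "scene" or "top" or "wrist"; returns a dict with "pixels" (420x560x3 uint8, blue, green, red), "vfov" (degrees; the focal length in pixels is half the picture's height over the tangent of half this angle, whatever the lens; pixels are square), "cx", "cy" (the principal point, pixels), "world_from_camera" (4x4, takes a point from camera to world coordinates). Camera axes: x right, y down, z forward; pixel columns grow to the right and rows downward; lengths in m; the calibration is good to about 2 mm. A picture is of the moment at which its call begins. There is no depth.
- bot.sign_off(): hands the job in; it is judged then, once.
The state is a dict: "time": time; "qpos": joint angles; "joint_velocities": joint speeds; "joint_efforts": joint torques, N m; "eef_pos": TCP position; "eef_rot": TCP orientation; "force": force on the tool from outside, world axes, zero at the start; "ft_torque": the same for the moment, N m; "grip_width": finger opening in m; "grip_force": force on a finger pad.
Only numpy, scipy, OpenCV 4.12 (cv2) and the standard library are available. Lean on these libraries where they do the work, as an engineer would, in place of code of your own. Each camera call takes 0.05 s, during which the arm holds its last target. There are 200 camera calls.

## Task

The counter and the niche have been wiped: put the razor, the pill organiser, the tweezers case and the green bottle each back into its own fitted holder in the niche, lying flat (the bottle standing) on the holder's floor inside the rims, the razor with its head at the wide end. Lift the razor by its balance point, on the handle close behind the heavy head, and keep it level, keep the bottle upright, set everything down rather than dropping it, and leave the cup and the brush stand where they are.

Things in the scene. Friction and masses are not known exactly. Their poses are not given: they have to be found in the camera images.
- razor: Steel safety razor lying on its side, a T 106 mm long, 95 g. Heavy head (crossbar) 8 long, 43 wide, 25 high; round handle 12 mm thick, end knob 14 mm. Origin: on its resting plane below its balance point, which is on the handle, 33 mm from the head's outer face (14 mm clear behind the head), handle axis 11 mm up there; x to the head, level; z up.
- organiser: Blue plastic seven-day pill organiser, a long box with seven shut, rigid flip lids, 130 x 32 x 23 mm (x, y, z), 75 g, balanced at its middle. Origin: centre of its underside; x along it, z up.
- case: Steel tweezers case, a slim rounded box 105 x 26 x 16 mm (x, y, z), 85 g, balanced at its middle. Origin: centre of its underside; x along it, z up.
- bottle: Dark green glass bottle with a black screw cap, standing, 111 mm tall, 210 g. Body 52 mm across up to 66 mm height, then a sloping shoulder; cap 30 mm across from 86 to 111 mm height, screwed tight, strong enough to carry it by. Origin: centre of its underside; z up.
- razor_holder: T-shaped rims on a board 138 x 75 mm. Fixed dark plywood; flat floor 6 mm above its underside, rims 8 mm higher and 9 mm thick. Origin: underside, below where the razor's origin belongs; x to the head end, z up. Head U-rim: 57 mm wide inside, x +20 to +40 mm (end wall). Knob U-rim: 28 mm wide inside, x -32 to -80 mm (end wall). Open between for fingers. 7 mm play.
- organiser_holder: Longer rectangular holder, 162 x 64 mm. Fixed dark plywood; flat floor 6 mm above its underside, rims 8 mm higher and 9 mm thick. Origin: centre of its underside; x along it, z up. Inside the rims 144 x 46 mm (7 mm play all round); a U-rim at each end reaches 40 mm along the sides, the middle 64 mm is open for the fingers.
- case_holder: Shorter rectangular holder, 137 x 58 mm. Fixed dark plywood; flat floor 6 mm above its underside, rims 8 mm higher and 9 mm thick. Origin: centre of its underside; x along it, z up. Inside the rims 119 x 40 mm (7 mm play all round); a U-rim at each end reaches 28 mm along the sides, the middle 63 mm is open for the fingers.
- bottle_holder: Fixed dark plywood block 92 x 92 mm, 14 mm high, with a round recess 68 mm across and 8 mm deep for the bottle; recess floor 6 mm above its underside. Origin: centre of its underside; z up.
- cup: Bystander: loose white ceramic cup, 76 mm across, 88 mm tall, upright in the niche among the holders. Origin: centre of its underside; z up.
- brush_stand: Bystander: loose white plastic shaving-brush stand on the counter among the things: round foot 64 mm across, thin stem, small open fork on top at 115 mm height. Origin: centre of the foot's underside; z up.

How it is judged:
At the end, for the whole second after the job is handed in: Each thing rests on its own holder's floor inside the rims: origins within 13 mm in plan, underside 3 to 7.8 mm above the holder's, tilt under 0.05 rad, long things aligned within 0.25 rad; released, at rest; cup and brush stand upright, moved under 20 mm (horizontal distance between razor and razor_holder below 0.013 m and z of razor in the frame of razor_holder between 0.003 and 0.0078 m and angle between each of razor, organiser, case, bottle's own z axis and vertical below 0.05 rad and linear speed of each of razor, organiser, case, bottle below 0.03 m/s and angular speed of each of razor, organiser, case, bottle below 0.3 rad/s and contact force between each of razor, organiser, case, bottle and the fingers below 0.1 N and angle between the x axis of razor and the x axis of razor_holder, either way round below 0.25 rad and horizontal distance between organiser and organiser_holder below 0.013 m and z of organiser in the frame of organiser_holder between 0.003 and 0.0078 m and angle between the x axis of organiser and the x axis of organiser_holder, either way round below 0.25 rad and horizontal distance between case and case_holder below 0.013 m and z of case in the frame of case_holder between 0.003 and 0.0078 m and angle between the x axis of case and the x axis of case_holder, either way round below 0.25 rad and horizontal distance between bottle and bottle_holder below 0.013 m and z of bottle in the frame of bottle_holder between 0.003 and 0.0078 m and distance of each of cup, brush_stand from where it was at the start of the episode below 0.02 m and angle between each of cup, brush_stand's own z axis and vertical below 0.1 rad); the robot touches nothing.
It fails at once if the cup or the brush stand is shifted by more than 20 mm or knocked over (distance of any of cup, brush_stand from where it was at the start of the episode above 0.02 m or angle between any of cup, brush_stand's own z axis and vertical above 0.35 rad).
It fails at once if the razor leaves level by more than about 20 degrees (angle between razor's own x axis and vertical below 1.22 rad or angle between razor's own x axis and vertical above 1.92 rad).
It fails at once if the razor is lifted by another place than its balance point (gripped more than 25 mm from it) (height (world z) of razor above 0.04 m and horizontal distance between the grasp point and razor above 0.025 m).
It fails at once if the glass bottle leans more than about 25 degrees (angle between bottle's own z axis and vertical above 0.44 rad).
It fails at once if a thing is dropped or thrown (faster than 0.75 m/s out of the fingers, a fall of about 30 mm) ((linear speed of razor above 0.75 m/s and contact force between razor and the fingers below 0.05 N) or (linear speed of organiser above 0.75 m/s and contact force between organiser and the fingers below 0.05 N) or (linear speed of case above 0.75 m/s and contact force between case and the fingers below 0.05 N) or (linear speed of bottle above 0.75 m/s and contact force between bottle and the fingers below 0.05 N)).
It also fails if it takes over 112 s, if anything falls off the work surface, if the arm or the gripper's body presses on something with over 40 N, if the wrist force passes 120 N, or if a joint passes its speed limit or range.

## Working session

There is one attempt and no reset: what is moved stays moved. The work goes in short steps, Python scripts to look and compute and a shell command to move; the robot and the scene stay as the last step left them, time stands still between calls to the robot, and variables do not carry over. Pictures are saved under pics/ and viewed, at most 14 in all, crops included, and the job is handed in when it is done.

```bash
ls; mkdir -p pics
cat > h.py <<'E'
import numpy as np, cv2, pickle
from plant import bot
def cap(n,f):
    c=bot.capture(n); cv2.imwrite(f'pics/{f}.png',c['pixels']); pickle.dump(c,open(f'pics/{f}.pkl','wb')); return c
def load(f): return pickle.load(open(f'pics/{f}.pkl','rb'))
def ray(c,uv,z):
    f=c['pixels'].shape[0]/2/np.tan(np.radians(c['vfov'])/2); T=np.array(c['world_from_camera'])
    d=T[:3,:3]@np.array([(uv[0]-c['cx'])/f,(uv[1]-c['cy'])/f,1]); o=T[:3,3]
    return o+d*(z-o[2])/d[2]
def proj(c,p):
    f=c['pixels'].shape[0]/2/np.tan(np.radians(c['vfov'])/2); T=np.array(c['world_from_camera'])
    q=T[:3,:3].T@(np.array(p)-T[:3,3]); return np.array([c['cx']+f*q[0]/q[2],c['cy']+f*q[1]/q[2]])
E
python3 - <<'E'
from h import *
for n in ['scene','top','wrist']:
    c=cap(n,n+'0'); print(n,c['vfov'],c['cx'],c['cy'],np.round(c['world_from_camera'],3).tolist())
s=bot.observe(); print(s)
E
```

```text
pics
scene 47.076817840396544 273.36795141821096 215.31931081616688 [[0.8, 0.384, -0.461, 1.079], [0.599, -0.535, 0.595, -0.726], [-0.018, -0.753, -0.658, 0.841], [0.0, 0.0, 0.0, 1.0]]
top 45.841188138125254 279.0657652492433 203.76567798846915 [[-0.003, -0.986, 0.168, 0.34], [-0.999, -0.002, -0.034, 0.016], [0.033, -0.168, -0.985, 1.007], [0.0, 0.0, 0.0, 1.0]]
wrist 64.37403408247678 285.4911620527927 208.12196542477406 [[0.287, -0.913, -0.291, 0.241], [-0.958, -0.274, -0.086, -0.528], [-0.002, 0.303, -0.953, 0.374], [0.0, 0.0, 0.0, 1.0]]
{'time': 0.15, 'qpos': array([-1.39898596e+00,  2.76484650e-01,  1.50587214e+00, -3.72892519e-07,
        1.36068079e+00, -1.20995901e-01]), 'joint_velocities': array([ 0.00034763, -0.00064984, -0.00204091,  0.001153  ,  0.00108119,
       -0.00053957]), 'joint_efforts': array([ 1.94161417e-03, -4.17143297e+01, -2.46032059e+01, -1.01420817e-04,
        7.62647105e-03, -2.32904384e-06]), 'eef_pos': array([ 0.1658904 , -0.55009728,  0.20680664]), 'eef_rot': array([ 9.89301926e-01,  1.45880698e-01, -1.85361644e-05, -7.22228882e-04]), 'force': array([ 0.46670232,  1.30538194, -0.08280521]), 'ft_torque': array([-0.02907735,  0.02121693, -0.04556361]), 'grip_force': 0.0, 'grip_width': 0.08536014836309211}
```

View pics/top0.png

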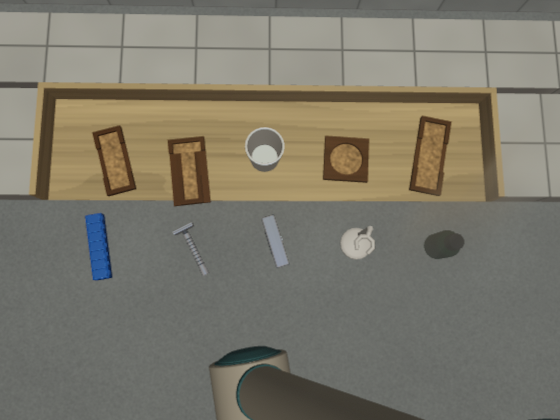

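View pics/scene0.png

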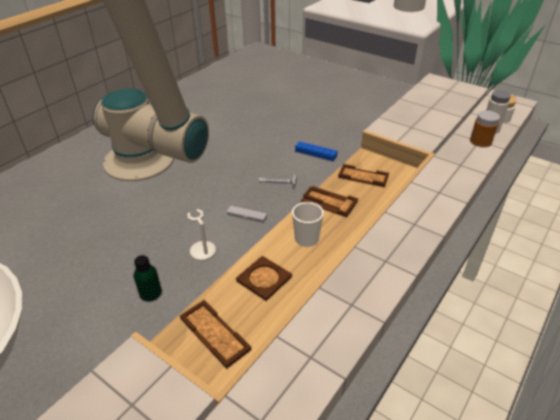

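The top view shows, left to right: organiser at (98,246), razor (190,248) with its head at the upper left, case (275,241), brush stand (356,243) and bottle (443,245). In the niche are the case holder (115,160), razor holder (189,171), cup (265,147), bottle holder (346,159) and organiser holder (430,156). I'll enlarge both images to measure.

Run:
```python
import cv2
a=cv2.imread('pics/top0.png')
cv2.imwrite('pics/topL.png',cv2.resize(a[110:290,70:270],None,fx=3.3,fy=3.3,interpolation=cv2.INTER_CUBIC))
cv2.imwrite('pics/topR.png',cv2.resize(a[105:275,255:475],None,fx=3.5,fy=3.5,interpolation=cv2.INTER_CUBIC))
```

```text
(no output)
```

View pics/topL.png

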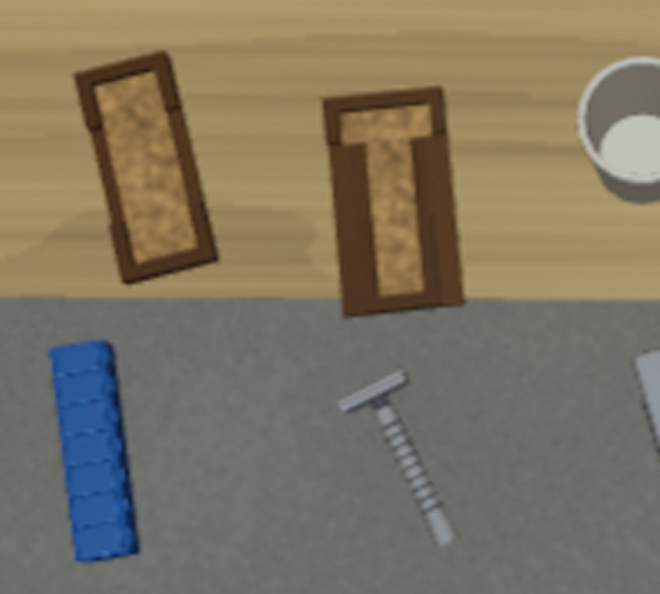

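View pics/topR.png

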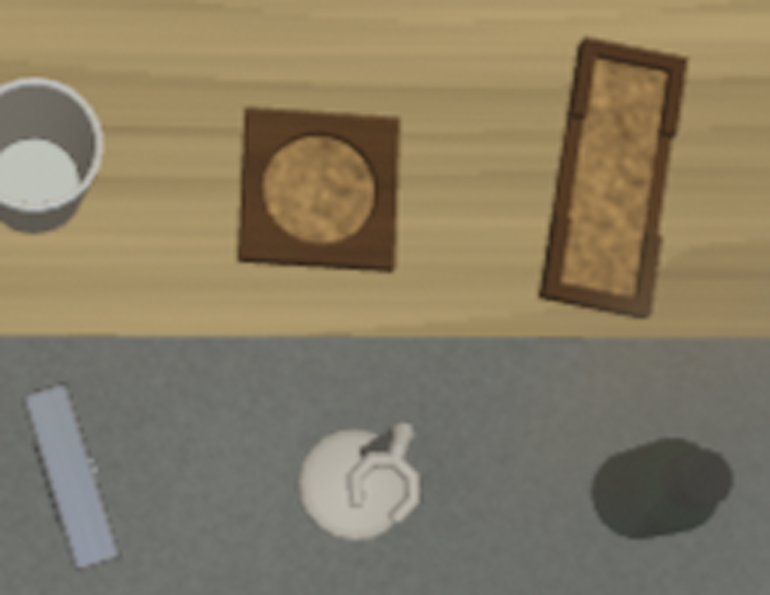

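The enlarged crops show the holder corners clearly. Next I'll fit the holder poses, including the unknown niche floor height, and check them against the scene camera.

```bash
cat > fit.py <<'E'
from h import *
from scipy.optimize import least_squares
c=load('top0'); s=load('scene0')
L=lambda p:((np.array(p)+.5)/3.3-.5)+[70,110]
R=lambda p:((np.array(p)+.5)/3.5-.5)+[255,105]
def rect(x0,x1,w,z0,z1): # far-left, far-right, near-right, near-left (x ahead)
    return [[x1,w/2,z1],[x1,-w/2,z1],[x0,-w/2,z0],[x0,w/2,z0]]
H={'case_h':(L,[(76,73),(167,52),(218,261),(126,284)],rect(-.0685,.0685,.058,.014,.014)),
'razor_h':(L,[(323,99),(443,87),(463,303),(344,317)],rect(-.089,.049,.075,.006,.014)),
'bottle_h':(R,[(246,108),(400,118),(394,271),(238,261)],rect(-.046,.046,.092,.014,.014)),
'org_h':(R,[(583,37),(687,59),(649,318),(540,297)],rect(-.081,.081,.064,.014,.014))}
def world(p,pts,z):
    a=p[2]; return np.array([[p[0]+np.cos(a)*q[0]-np.sin(a)*q[1],p[1]+np.sin(a)*q[0]+np.cos(a)*q[1],z+q[2]] for q in pts])
def run(zs=None):
  for k,(f,px,pts) in H.items():
    px=np.array([f(p) for p in px]); g=ray(c,px.mean(0),0)
    def e(p): return (np.array([proj(c,w) for w in world(p,pts,p[3] if zs is None else zs)])-px).ravel()
    r=least_squares(e,[g[0],g[1],0]+([0] if zs is None else []))
    print(k,np.round(r.x,4),'rms',np.round(np.sqrt(np.mean(r.fun**2)),2),'scene ctr',[np.round(proj(s,[r.x[0],r.x[1],z]),0) for z in (-.03,0,.02)])
if __name__=='__main__':
    run(); run(0.)
    print('niche front edge',ray(c,(150,200),0),ray(c,(400,201),0))
    print(ray(c,(45,88),0),ray(c,(490,88),0))
E
python3 fit.py
python3 - <<'E'
import cv2
a=cv2.imread('pics/scene0.png')
cv2.imwrite('pics/sc.png',cv2.resize(a[125:385,130:430],None,fx=2.3,fy=2.3,interpolation=cv2.INTER_CUBIC))
E
```

```text
case_h [0.5972 0.3163 0.2731 0.006 ] rms 0.35 scene ctr [array([360., 185.]), array([361., 177.]), array([362., 172.])]
razor_h [ 0.6005  0.1702  0.1124 -0.0083] rms 0.18 scene ctr [array([335., 212.]), array([336., 204.]), array([336., 198.])]
bottle_h [ 0.6021 -0.1552 -0.0655  0.0089] rms 0.2 scene ctr [array([263., 286.]), array([263., 278.]), array([263., 272.])]
org_h [ 0.6113 -0.3312 -0.2043  0.0075] rms 0.15 scene ctr [array([216., 340.]), array([215., 332.]), array([214., 326.])]
case_h [0.5987 0.3181 0.2731] rms 0.38 scene ctr [array([361., 185.]), array([362., 177.]), array([363., 172.])]
razor_h [0.5986 0.169  0.1125] rms 0.28 scene ctr [array([334., 212.]), array([335., 204.]), array([336., 198.])]
bottle_h [ 0.6044 -0.1567 -0.0655] rms 0.28 scene ctr [array([264., 287.]), array([263., 279.]), array([263., 273.])]
org_h [ 0.6134 -0.3339 -0.204 ] rms 0.26 scene ctr [array([216., 341.]), array([215., 333.]), array([214., 327.])]
niche front edge [0.51881462 0.24541209 0.        ] [ 0.51812599 -0.26961974  0.        ]
[0.75800399 0.47457753 0.        ] [ 0.76834794 -0.4783253   0.        ]
```

View pics/sc.png

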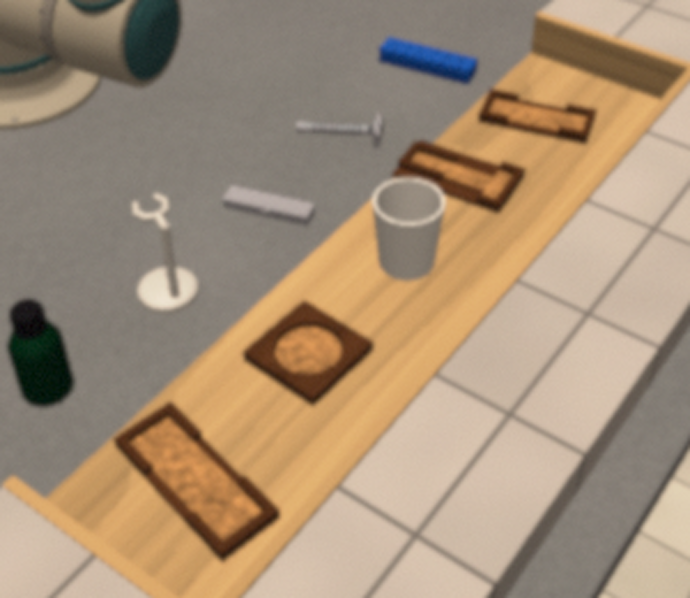

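The recess centre in the scene view is at about (264,277), which matches a niche floor at z≈0. Next come the object poses.

```bash
cat > obj.py <<'E'
from fit import *
def fit(name,px,pts):
    px=np.array(px); g=ray(c,px.mean(0),0)
    r=least_squares(lambda p:(np.array([proj(c,w) for w in world(p,pts,0)])-px).ravel(),[g[0],g[1],.1])
    print(name,np.round(r.x,4),'rms',np.round(np.sqrt(np.mean(r.fun**2)),2)); return r.x
print('bottle',ray(c,R((703,476)),.111)[:2]); b=ray(c,R((703,476)),.111)[:2]
print(' check body mid crop',(proj(c,[b[0],b[1],.066])-[255,105]+.5)*3.5, (proj(c,[b[0],b[1],0])-[255,105]+.5)*3.5)
print('stand',ray(c,R((354,484)),0)[:2],'cup',ray(c,R((35,145)),.088)[:2])
fit('case',[R(p) for p in [(27,396),(65,385),(117,555),(79,568)]],rect(-.0525,.0525,.026,.016,.016))
fit('razor',[L(p) for p in [(338,407),(407,375),(447,541)]],[[.029,.0215,.02],[.029,-.0215,.02],[-.073,0,.014]])
b=c['pixels'].astype(int); m=((b[...,0]>90)&(b[...,0]-b[...,2]>60)&(b[...,0]-b[...,1]>30)).astype(np.uint8)
m[:200]=0; ys,xs=np.nonzero(m); print('blue',len(xs))
q=cv2.boxPoints(cv2.minAreaRect(np.c_[xs,ys].astype(np.float32))); print(q)
fit('org',[L(p) for p in [(51,350),(106,341),(133,548),(76,561)]],rect(-.065,.065,.032,.023,.023))
E
python3 obj.py
cat > d.py <<'E'
import sys
from h import *
from scipy.spatial.transform import Rotation as Ro
# usage: d.py x y z yawdeg(world angle of tool x, mod 180)
s=bot.observe(); p=np.array(s['eef_pos']); M=Ro.from_quat(s['eef_rot']).as_matrix()
print('t',round(s['time'],2),'p',p.round(4),'tiltz',M[:2,2].round(4),'w',round(s['grip_width'],4),'gf',round(s['grip_force'],1),'q6',s['qpos'][5].round(2))
a=np.degrees(np.arctan2(M[1,0],M[0,0])); print('ang',a.round(2))
if len(sys.argv)>1:
    x,y,z,w=map(float,sys.argv[1:]); dy=-((w-a+90)%180-90)
    t=np.radians(a-dy); D=np.array([x,y,z])-p
    X=np.array([np.cos(t),np.sin(t)]); Y=np.array([np.sin(t),-np.cos(t)])
    print('yaw cmd',dy.round(2),'then dp mm',np.round([1e3*D[:2]@X,1e3*D[:2]@Y,-1e3*D[2]],1))
E
python3 d.py 0.42 -0.3 0.25 0
```

```text
bottle [ 0.42505044 -0.33729661]
 check body mid crop [672.02868232 484.32157701] [630.82884917 494.56098519]
stand [ 0.43097809 -0.17470269] cup [0.60858055 0.01195132]
case [ 0.4346 -0.0097  0.2937] rms 0.76
razor [0.4333 0.1614 0.471 ] rms 0.44
blue 1145
[[ 84.44618 214.56924]
 [102.66156 212.29233]
 [110.80002 277.40002]
 [ 92.58464 279.67694]]
org [0.4237 0.3388 0.1815] rms 0.77
t 0.15 p [ 0.1659 -0.5501  0.2068] tiltz [-0.0002  0.0014] w 0.0854 gf 0.0 q6 -0.12
ang 16.78
yaw cmd 16.78 then dp mm [ 254.1 -250.1  -43.2]
```

```bash
python3 -m jog '[{"dp":[0,0,0],"yaw":8.4},{"dp":[0,0,0],"yaw":8.4},{"dp":[20,0,0],"yaw":0},{"dp":[0,0,0],"yaw":0}]' 2>&1 | tail -5; python3 d.py 0.425 -0.337 0.2 0
```

```text
eef_pos: [0.2318, -0.5502, 0.207]
eef_rot: [1.0, 0.002, 0.001, -0.0]
force: [-0.1, 0.0, -0.7]
grip_width: 0.0856
grip_force: 0.0
t 0.65 p [ 0.2318 -0.5502  0.207 ] tiltz [0.0018 0.0006] w 0.0856 gf 0.0 q6 0.28
ang 0.2
yaw cmd 0.2 then dp mm [ 193.2 -213.2    7. ]
```

(I typed mm in that row by mistake. It was clipped to one 62.5 mm step and did no harm. From here on I use metres.)

```bash
python3 -m jog '[{"dp":[0.03,-0.033,0],"yaw":0},{"dp":[0.033,-0.036,0],"yaw":0},{"dp":[0.033,-0.036,0],"yaw":0},{"dp":[0.033,-0.036,0],"yaw":0},{"dp":[0.033,-0.036,0],"yaw":0},{"dp":[0.031,-0.036,0],"yaw":0},{"dp":[0,0,0],"yaw":0},{"dp":[0,0,0],"yaw":0}]' 2>&1 | head -3
python3 - <<'E'
from h import *
c=cap('wrist','w1')
for n,p in {'cap':(.425,-.337,.111),'orgh':(.6134,-.3339,.014),'both':(.6044,-.1567,.014)}.items(): print(n,proj(c,p).round(0))
E
python3 d.py 0.425 -0.337 0.1 0
```

```text
time: 1.65
eef_pos: [0.4209, -0.3381, 0.2074]
eef_rot: [1.0, 0.0, -0.001, 0.0]
cap [283. 197.]
orgh [280. -28.]
both [ 90. -16.]
t 1.7 p [ 0.4207 -0.3385  0.2074] tiltz [-0.0009 -0.0006] w 0.0853 gf 0.0 q6 0.77
ang -0.06
yaw cmd -0.06 then dp mm [  4.3  -1.5 107.4]
```

View pics/w1.png

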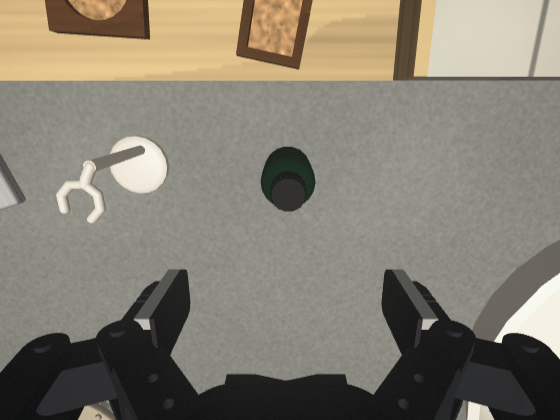

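The wrist view shows the cap top at (288,194), a few pixels from the predicted (283,197), and the path around it is clear.

```bash
python3 - <<'E'
from h import *
c=load('w1'); b=ray(c,(288,193.5),.111); print(b)
for e in [(272,193.5),(305,193.5)]: print(ray(c,e,.111))
print('orgh near corners',ray(c,(237,55),.014),ray(c,(300,69),.014),'bh',ray(c,(150,38),.014))
E
python3 fit.py >/dev/null
python3 - <<'E'
import sys; sys.path.insert(0,'.')
import os; os.chdir('.')
from fit import *
print(world([.6134,-.3339,-.204],H['org_h'][2],0)[2:].round(4), world([.6044,-.1567,-.0655],H['bottle_h'][2],0)[2].round(4))
E
python3 d.py 0.4245 -0.339 0.098 0
```

```text
[ 0.42779307 -0.34077744  0.111     ]
[ 0.42781131 -0.32769282  0.111     ]
[ 0.42777369 -0.35468079  0.111     ]
orgh near corners [ 0.543321   -0.29096116  0.014     ] [ 0.53041927 -0.35343859  0.014     ] bh [ 0.55859468 -0.20681468  0.014     ]
[[ 0.5276 -0.3488  0.014 ]
 [ 0.5406 -0.2862  0.014 ]] [ 0.5555 -0.1996  0.014 ]
t 1.7 p [ 0.4207 -0.3385  0.2074] tiltz [-0.0009 -0.0006] w 0.0853 gf 0.0 q6 0.77
ang -0.06
yaw cmd -0.06 then dp mm [  3.8   0.5 109.4]
```

```bash
python3 -m jog '[{"dp":[0.006,0.002,0.03],"yaw":0},{"dp":[0,0,0.04],"yaw":0},{"dp":[0,0,0.027],"yaw":0},{"dp":[0,0,0.012],"yaw":0},{"dp":[0,0,0],"yaw":0}]' 2>&1 | head -3; python3 -m jog '[{"dp":[0,0,0],"yaw":0},{"dp":[0,0,0],"yaw":0},{"dp":[0,0,0],"yaw":0},{"dp":[0,0,0],"yaw":0},{"dp":[0,0,0],"yaw":0},{"dp":[0,0,0],"yaw":0}]' 1 40
python3 - <<'E'
from h import *
c=cap('wrist','w2'); cap('top','t2')
E
python3 d.py .6 -.16 .2 -3.75
```

```text
time: 2.33
eef_pos: [0.4268, -0.3403, 0.0981]
eef_rot: [1.0, -0.001, -0.0, -0.0]
time: 3.08
eef_pos: [0.4276, -0.3396, 0.0985]
eef_rot: [1.0, -0.0, -0.0, 0.0]
force: [0.1, 0.9, -0.3]
grip_width: 0.0004
grip_force: 0.0
t 3.17 p [ 0.4276 -0.3396  0.0985] tiltz [-0. -0.] w 0.0 gf 0.0 q6 0.77
ang -0.02
yaw cmd 3.73 then dp mm [ 160.3 -190.5 -101.5]
```

View pics/w2.png

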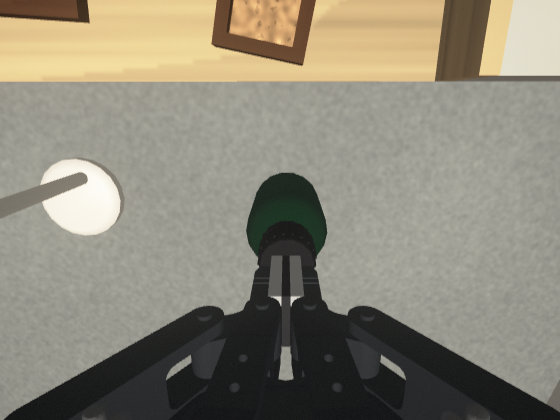

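The fingers closed on nothing. The cap shows just ahead of them at about (287,245), with the bottle still upright. I'll work out where it is.

Run:
```python
from h import *
c=load('w2'); p=[.4276,-.3396,.0985]
print(np.round(c['world_from_camera'],3).tolist())
print('tcp',proj(c,p),'tip',proj(c,[p[0],p[1],.0905]))
for x in (.43,.445,.46): print(x,'captop',proj(c,[x,-.34,.111]),'base front far',proj(c,[x+.026,-.34,0.0]),proj(c,[x+.026,-.34,.05]))
print(ray(c,(287,81),0),ray(load('w1'),(287,81),0))
a=load('top0')['pixels'];b=load('t2')['pixels']
print('stand diff',np.abs(a[200:280,330:385].astype(int)-b[200:280,330:385]).mean())
cv2.imwrite('pics/cmp.png',np.vstack([cv2.resize(c['pixels'][150:330,180:400],None,fx=3,fy=3)]))
b2=b[200:300,380:500]; cv2.imwrite('pics/cmp2.png',cv2.resize(b2,None,fx=4,fy=4))
```

```text
[[-0.002, -0.953, -0.304, 0.506], [-1.0, 0.001, 0.0, -0.34], [0.0, 0.304, -0.953, 0.266], [0.0, 0.0, 0.0, 1.0]]
tcp [284.41196528 251.78039326] tip [284.45451013 245.78933909]
0.43 captop [285.10823124 257.96513726] base front far [285.19183587 167.10904556] [285.13031973 181.19847326]
0.445 captop [285.05070251 230.60384544] base front far [285.15708886 148.32869794] [285.08662085 158.57674681]
0.46 captop [284.98992818 201.69890857] base front far [285.12112142 128.88872619] [285.04104166 134.98163595]
[ 0.52083033 -0.34146671  0.        ] [ 0.51995671 -0.34049611  0.        ]
stand diff 1.9217424242424241
```

View pics/cmp.png

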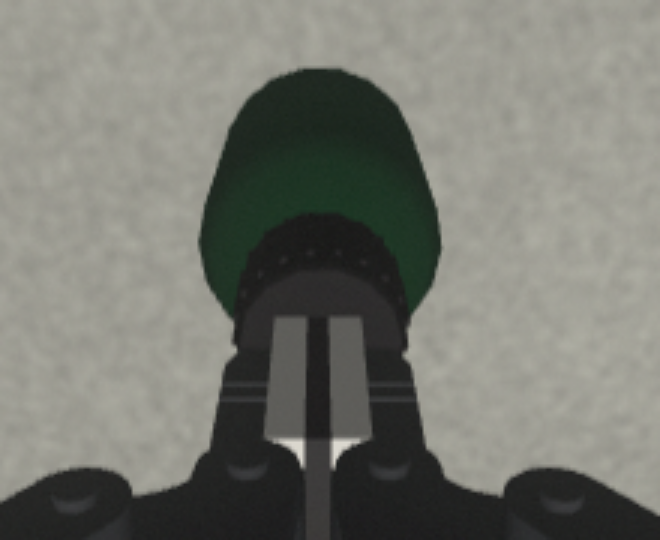

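Run:
```python
from h import *
c=load('w2')['pixels'][195:310,220:350]
g=(255*(np.clip(c/110.,0,1))**.5).astype(np.uint8)
cv2.imwrite('pics/g.png',cv2.resize(g,None,fx=5,fy=5,interpolation=cv2.INTER_CUBIC))
```

```text
(no output)
```

View pics/g.png

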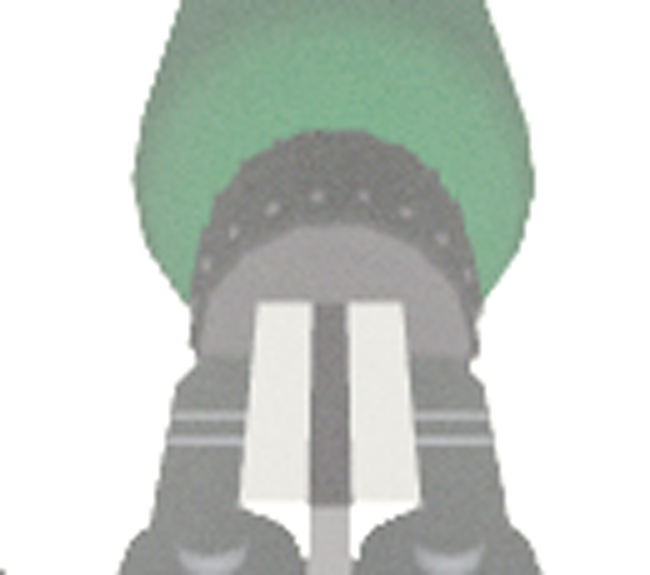

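The enhanced crop shows the fingertips lying over the cap disc. By the wrist camera they sit about 34 mm higher than the stated geometry, roughly 27 mm above the TCP when shut, so they closed above the cap. I'll open, go 34 mm lower and close. That is safe under either geometry, and the grip width will show which one is true.

```bash
python3 -m jog '[{"dp":[0,0,0],"yaw":0},{"dp":[0,0,0],"yaw":0},{"dp":[0,0,0],"yaw":0},{"dp":[0,0,0],"yaw":0},{"dp":[0,0,0],"yaw":0},{"dp":[0,0,0],"yaw":0}]' 0 | grep -E "width|force"; python3 -m jog '[{"dp":[-0.001,0.001,0.012],"yaw":0},{"dp":[0,0,0.012],"yaw":0},{"dp":[0,0,0.01],"yaw":0},{"dp":[0,0,0],"yaw":0}]' | grep -E "pos|force"; python3 -m jog '[{"dp":[0,0,0],"yaw":0},{"dp":[0,0,0],"yaw":0},{"dp":[0,0,0],"yaw":0},{"dp":[0,0,0],"yaw":0},{"dp":[0,0,0],"yaw":0},{"dp":[0,0,0],"yaw":0}]' 1 40
```

```text
force: [0.3, 0.1, -0.4]
grip_width: 0.0854
grip_force: 0.0
eef_pos: [0.4258, -0.34, 0.0631]
force: [-0.1, 0.8, 0.4]
grip_force: 0.0
time: 5.18
eef_pos: [0.4268, -0.3408, 0.065]
eef_rot: [1.0, -0.0, 0.0, 0.0]
force: [-0.3, 0.7, 5.5]
grip_width: 0.0279
grip_force: 39.4
```

The grip width of 28 mm with 39 N means the cap is held, so the fingertips really are about 35 mm higher than stated. I'll lift, move towards the holder and look.

```bash
python3 -m jog '[{"dp":[0,0,-0.005],"yaw":0},{"dp":[0,0,-0.015],"yaw":0},{"dp":[0,0,-0.03],"yaw":0},{"dp":[0,0,-0.03],"yaw":0},{"dp":[0.005,-0.01,-0.01],"yaw":0},{"dp":[0.015,-0.03,0],"yaw":0},{"dp":[0.02,-0.035,0],"yaw":0},{"dp":[0.02,-0.035,0],"yaw":0},{"dp":[0.01,-0.02,0],"yaw":0},{"dp":[0,-0.005,0],"yaw":0},{"dp":[0,0,0],"yaw":0}]'
python3 - <<'E'
from h import *
c=cap('wrist','w3'); b=c['pixels']
x=np.clip(b.astype(float)*1.4,0,255); cv2.imwrite('pics/w3v.png',x)
E
python3 d.py .607 -.162 .15 0
```

```text
time: 6.55
eef_pos: [0.496, -0.2054, 0.1541]
eef_rot: [1.0, 0.0, -0.001, 0.0]
force: [0.1, -0.0, -2.8]
grip_width: 0.0278
grip_force: 39.9
t 6.6 p [ 0.496  -0.206   0.1542] tiltz [-0.0009 -0.0004] w 0.028 gf 39.9 q6 1.05
ang -0.02
yaw cmd -0.02 then dp mm [111.  -44.    4.2][ WARN:0@0.570] global loadsave.cpp:1063 imwrite_ Unsupported depth image for selected encoder is fallbacked to CV_8U.
```

View pics/w3v.png

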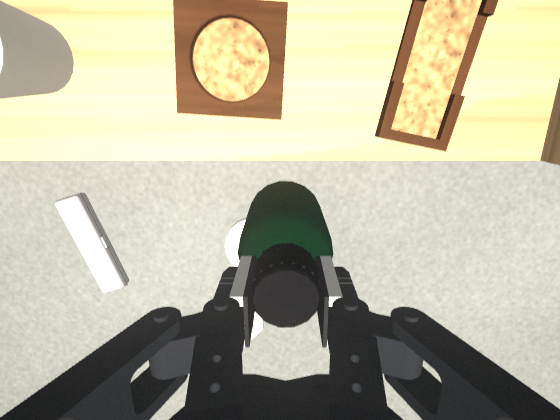

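The bottle hangs upright between the pads. The recess centre is at (231,59), with block corners at (174,0), (288,3), (281,119) and (177,110).

```bash
cat > wf.py <<'E'
from fit import *
def wfit(f,name,px,pts,z=0):
    c=load(f); px=np.array(px,float); g=ray(c,px.mean(0),0)
    r=least_squares(lambda p:(np.array([proj(c,w) for w in world(p,pts,z)])-px).ravel(),[g[0],g[1],0.])
    print(name,np.round(r.x,4),'deg',np.degrees(r.x[2]).round(1),'rms',np.round(np.sqrt(np.mean(r.fun**2)),2)); return r.x
E
python3 - <<'E'
from wf import *
wfit('w3','bh',[(174,-1),(288,3),(281,119),(177,110)],H['bottle_h'][2])
c=load('w3'); print('recess floor',ray(c,(231,59),.006),'cap',ray(c,(287,284),.200))
print(ray(c,(376,136),.014),ray(c,(446,151),.014))
wfit('w3','case',[(55,202),(83,194),(125,283),(103,292)],rect(-.0525,.0525,.026,.016,.016))
E
```

```text
bh [ 0.6073 -0.1592 -0.062 ] deg -3.6 rms 2.04
recess floor [ 0.60968012 -0.15877809  0.006     ] cap [ 0.50305189 -0.20659848  0.2       ]
[ 0.54471628 -0.28786496  0.014     ] [ 0.53115636 -0.35313657  0.014     ]
case [ 0.4384 -0.0138  0.2717] deg 15.6 rms 1.88
```

```bash
python3 -m jog '[{"dp":[0.015,-0.007,0],"yaw":0},{"dp":[0.035,-0.015,0],"yaw":0},{"dp":[0.035,-0.015,0],"yaw":0},{"dp":[0.0195,-0.008,0],"yaw":0},{"dp":[0.005,-0.002,0.01],"yaw":0},{"dp":[0,0,0.03],"yaw":0},{"dp":[0,0,0.017],"yaw":0},{"dp":[0,0,0.005],"yaw":0},{"dp":[0,0,0],"yaw":0},{"dp":[0,0,0],"yaw":0}]' |head -2
python3 - <<'E'
from h import *
c=cap('wrist','w4'); b=c['pixels'][80:360,140:430]
cv2.imwrite('pics/w4v.png',cv2.resize(np.clip(b*1.5,0,255).astype(np.uint8),None,fx=2,fy=2))
E
python3 d.py .6055 -.159 .071 0
```

```text
time: 7.85
eef_pos: [0.6068, -0.1592, 0.0936]
t 7.9 p [ 0.6068 -0.1592  0.0936] tiltz [ 0.0021 -0.0009] w 0.0278 gf 39.9 q6 1.2
ang -0.04
yaw cmd -0.04 then dp mm [-1.3 -0.2 22.6]
```

View pics/w4v.png

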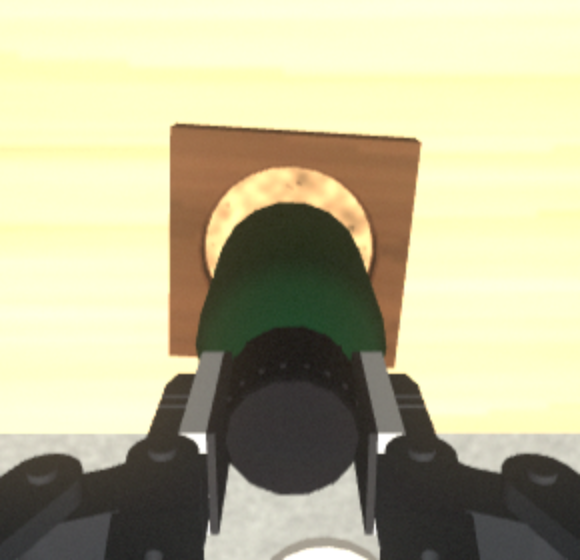

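The bottle is centred sideways on the recess (column 290 for both). I'll check the fore-aft alignment numerically.

Run:
```python
from wf import *
wfit('w4','bh',[(225.5,143),(350,150.5),(336,263),(225,257.5)],H['bottle_h'][2])
c=load('w4'); print('far floor edge',ray(c,(285.5,163.5),.006), 'widest rim',ray(c,(242,200),.014),ray(c,(328,200),.014))
for z in (.026,.03): print('bottle far edge',z,ray(c,(286,181.5),z)-[.026,0,0],ray(c,(286,181.5),z+.066)-[.026,0,0])
```

```text
bh [ 0.6081 -0.1588 -0.0622] deg -3.6 rms 0.44
far floor edge [ 0.640276   -0.15990338  0.006     ] widest rim [ 0.61344996 -0.12633131  0.014     ] [ 0.6133066  -0.19259563  0.014     ]
bottle far edge 0.026 [ 0.60472889 -0.16022824  0.026     ] [ 0.61996038 -0.16009965  0.092     ]
bottle far edge 0.03 [ 0.60565201 -0.16022044  0.03      ] [ 0.6208835  -0.16009186  0.096     ]
```

```bash
python3 -m jog '[{"dp":[0.001,0,0.006],"yaw":0},{"dp":[0,0,0.006],"yaw":0},{"dp":[0,0,0.004],"yaw":0},{"dp":[0,0,0.003],"yaw":0},{"dp":[0,0,0.002],"yaw":0},{"dp":[0,0,0],"yaw":0}]' | grep -E "pos|force:"; python3 -m jog '[{"dp":[0,0,0.001],"yaw":0},{"dp":[0,0,0.001],"yaw":0},{"dp":[0,0,0],"yaw":0}]'  | grep -E "pos|force:"
```

```text
eef_pos: [0.6072, -0.1588, 0.0715]
force: [1.4, -0.0, -2.3]
grip_force: 40.1
eef_pos: [0.6077, -0.1588, 0.0711]
force: [-1.2, 0.1, 5.3]
grip_force: 40.8
```

The bottle is on the floor: the force flips to +5 N at z = 0.071, as predicted. I'll release, retreat, and go over the case to look.

```bash
python3 -m jog '[{"dp":[0,0,-0.001],"yaw":0},{"dp":[0,0,0],"yaw":0},{"dp":[0,0,0],"yaw":0},{"dp":[0,0,0],"yaw":0},{"dp":[0,0,-0.02],"yaw":0},{"dp":[0,0,-0.04],"yaw":0},{"dp":[0,0,-0.04],"yaw":0},{"dp":[-0.02,-0.015,-0.01],"yaw":0},{"dp":[-0.04,-0.032,0],"yaw":0},{"dp":[-0.04,-0.032,0],"yaw":0},{"dp":[-0.04,-0.032,0],"yaw":0},{"dp":[-0.03,-0.025,0],"yaw":0},{"dp":[-0.005,-0.01,0],"yaw":0},{"dp":[0,0,0],"yaw":0}]' 0 |head -6
python3 - <<'E'
from h import *
c=cap('wrist','w5'); cap('top','t5');
E
python3 d.py .438 -.014 .1 16
```

```text
time: 10.78
eef_pos: [0.433, -0.0126, 0.1809]
eef_rot: [1.0, 0.0, 0.001, 0.0]
force: [0.1, -0.2, 0.2]
grip_width: 0.0854
grip_force: 0.0
t 10.88 p [ 0.4337 -0.0134  0.1807] tiltz [ 0.0015 -0.0008] w 0.0853 gf 0.0 q6 1.38
ang -0.03
yaw cmd -16.03 then dp mm [ 3.9  1.8 80.7]
```

View pics/w5.png

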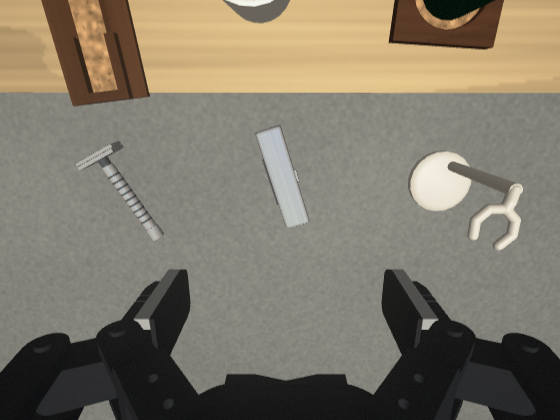

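The case's top corners are at (256,132), (280,125), (309,221) and (289,228). The razor's head is at (98,155) and its knob at (157,238). The bottle stands in its recess.

Run:
```python
from wf import *
wfit('w5','case',[(256,132),(280,125),(309,221),(289,227)],rect(-.0525,.0525,.026,.016,.016))
wfit('w5','razor',[(78,165),(121,143),(157,238)],[[.033,.0215,.013],[.033,-.0215,.013],[-.071,0,.011]])
c=load('w5'); print('rh near',ray(c,(74,105),.006),ray(c,(149,96),.006),'top-est',world([.5986,.169,.1125],H['razor_h'][2],0)[2:])
```

```text
case [ 0.4375 -0.0119  0.3054] deg 17.5 rms 1.12
razor [0.4328 0.1586 0.4581] deg 26.2 rms 2.43
rh near [0.50892111 0.19390314 0.006     ] [0.51723973 0.11940504 0.006     ] top-est [[0.51437247 0.12174566 0.006     ]
 [0.50595275 0.19627155 0.006     ]]
```

```bash
python3 -m jog '[{"dp":[0,0,0.02],"yaw":-8.5},{"dp":[0.004,0,0.03],"yaw":-8.5},{"dp":[0,0,0.04],"yaw":0},{"dp":[0,0,0.04],"yaw":0},{"dp":[0,0,0.03],"yaw":0},{"dp":[0,0,0.015],"yaw":0},{"dp":[0,0,0.005],"yaw":0},{"dp":[0,0,0],"yaw":0}]' 0.5 | grep -E "pos|force|width"; python3 -m jog '[{"dp":[0,0,0.006],"yaw":0},{"dp":[0,0,0.006],"yaw":0},{"dp":[0,0,0.004],"yaw":0},{"dp":[0,0,0.002],"yaw":0},{"dp":[0,0,0.002],"yaw":0},{"dp":[0,0,0],"yaw":0}]' | grep -E "pos|force:"; python3 d.py .4375 -.0125 -.025 17
```

```text
eef_pos: [0.437, -0.0126, 0.0003]
force: [0.2, -0.1, -0.5]
grip_width: 0.0431
grip_force: 0.0
eef_pos: [0.4361, -0.0121, -0.0196]
force: [0.2, -0.1, 0.3]
grip_force: 0.0
t 12.62 p [ 0.4361 -0.0121 -0.0196] tiltz [-0.0001 -0.0001] w 0.0431 gf 0.0 q6 1.09
ang 16.98
yaw cmd -0.02 then dp mm [1.2 0.8 5.4]
```

```bash
for i in 1 2 3; do python3 -m jog '[{"dp":[0,0,0.0015],"yaw":0},{"dp":[0,0,0.0015],"yaw":0},{"dp":[0,0,0],"yaw":0}]' | grep -E "pos|force:" | tr '\n' ' '; echo; done
```

```text
eef_pos: [0.4361, -0.0121, -0.0226] force: [0.2, 0.2, -0.2] grip_force: 0.0 
eef_pos: [0.4362, -0.0121, -0.0256] force: [-0.7, 0.3, 1.0] grip_force: 0.0 
eef_pos: [0.4363, -0.0121, -0.0258] force: [-7.4, 0.8, 32.9] grip_force: 16.4
```

The tips touch the counter at TCP z = -0.0255 with a 43 mm opening. I'll raise slightly, grip, and lift.

```bash
python3 -m jog '[{"dp":[0.001,0,-0.009],"yaw":0},{"dp":[0,0,0],"yaw":0}]' | grep -E "pos|force:"; python3 -m jog '[{"dp":[0,0,0],"yaw":0},{"dp":[0,0,0],"yaw":0},{"dp":[0,0,0],"yaw":0},{"dp":[0,0,0],"yaw":0},{"dp":[0,0,0],"yaw":0}]' 1 40| grep -E "pos|force|width"; python3 -m jog '[{"dp":[0,0,-0.01],"yaw":0},{"dp":[0,0,-0.03],"yaw":0},{"dp":[0,0,-0.04],"yaw":0},{"dp":[0,0,-0.05],"yaw":0},{"dp":[0,0,-0.04],"yaw":0},{"dp":[0,0,-0.01],"yaw":0},{"dp":[0,0,0],"yaw":0}]'; python3 d.py .45 .28 .15 16
```

```text
eef_pos: [0.4378, -0.0119, -0.019]
force: [0.3, -0.5, 0.1]
grip_force: 0.0
eef_pos: [0.4369, -0.0117, -0.0197]
force: [-0.5, -0.5, 5.7]
grip_width: 0.025
grip_force: 39.7
time: 15.5
eef_pos: [0.4368, -0.0117, 0.1603]
eef_rot: [0.989, 0.148, -0.0, 0.0]
force: [-0.1, 0.2, -1.0]
grip_width: 0.0248
grip_force: 39.5
t 15.5 p [ 0.4368 -0.0117  0.1603] tiltz [-0.     -0.0001] w 0.0248 gf 39.5 q6 1.09
ang 16.98
yaw cmd 0.98 then dp mm [  93.1 -276.8   10.3]
```

```bash
cat > hull.py <<'E'
from fit import *
from scipy.optimize import minimize
BOX={'case_h':(-.0685,.0685,.058,.014),'org_h':(-.081,.081,.064,.014),'razor_h':(-.089,.049,.075,.010),'org':(-.065,.065,.032,.023),'case':(-.0525,.0525,.026,.016)}
def hfit(f,name,p0,z=0,off=None):
    c=load(f); im=c['pixels'].astype(int); B,G,Rr=im[...,0],im[...,1],im[...,2]
    m=((B-Rr>40)&(B-G>15)) if name=='org' else ((Rr-B>18)&(Rr<125))
    x0,x1,w,h=BOX[name]; pts=rect(x0,x1,w,0,0)+rect(x0,x1,w,h,h)
    poly=lambda p:cv2.convexHull(np.array([proj(c,q) for q in world(p,pts,z)],np.float32))
    roi=np.zeros(m.shape,np.uint8); cv2.fillConvexPoly(roi,poly(p0).astype(int),1); roi=cv2.dilate(roi,np.ones((25,25)))
    mm=cv2.morphologyEx((m&(roi>0)).astype(np.uint8),cv2.MORPH_OPEN,np.ones((3,3)))
    n,l,st,_=cv2.connectedComponentsWithStats(mm); 
    keep=np.isin(l,[i for i in range(1,n) if st[i,4]>60]); ys,xs=np.nonzero(keep)
    obs=cv2.convexHull(np.c_[xs,ys].astype(np.float32)); A=cv2.contourArea(obs)
    def cost(p):
        q=poly(p); i,_=cv2.intersectConvexConvex(q,obs); return -i/(A+cv2.contourArea(q)-i)
    r=minimize(cost,p0,method='Nelder-Mead',options=dict(initial_simplex=np.array([p0]+[np.array(p0)+d for d in np.diag([.01,.01,.1])]),xatol=1e-5,fatol=1e-5))
    print(name,f,r.x.round(4),'deg',np.degrees(r.x[2]).round(1),'IoU',round(-r.fun,3),'ext',xs.min(),xs.max(),ys.min(),ys.max()); return r.x
E
python3 -m jog '[{"dp":[0,0,0],"yaw":1.3},{"dp":[0.006,-0.015,0],"yaw":0},{"dp":[0.015,-0.038,0],"yaw":0},{"dp":[0.018,-0.045,0],"yaw":0},{"dp":[0.018,-0.045,0],"yaw":0},{"dp":[0.018,-0.045,0],"yaw":0},{"dp":[0.018,-0.045,0],"yaw":0},{"dp":[0.015,-0.038,0],"yaw":0},{"dp":[0.01,-0.025,0],"yaw":0},{"dp":[0,0,0],"yaw":0},{"dp":[0,0,0],"yaw":0}]' | head -2
python3 - <<'E'
from hull import *
cap('wrist','w6')
hfit('w6','case_h',[.602,.316,.273]); hfit('top0','case_h',[.599,.318,.273]); hfit('top0','org',[.424,.339,.16]); hfit('w6','org',[.427,.337,.16])
E
python3 d.py .602 .316 .05 15.65
```

```text
time: 16.88
eef_pos: [0.4697, 0.3048, 0.1595]
case_h w6 [0.5614 0.3075 0.2733] deg 15.7 IoU 0.707 ext 277 344 0 118
case_h top0 [0.6005 0.3203 0.2723] deg 15.6 IoU 0.982 ext 93 135 125 195
org top0 [0.4242 0.3411 0.1971] deg 11.3 IoU 0.917 ext 85 110 213 279
org w6 [0.4237 0.3396 0.1683] deg 9.6 IoU 0.875 ext 220 260 153 280
t 16.93 p [0.4699 0.3045 0.1598] tiltz [-0.0016 -0.0013] w 0.025 gf 39.6 q6 1.75
ang 15.67
yaw cmd 0.02 then dp mm [130.3  24.5 109.8]
```

```bash
python3 - <<'E'
s=open('hull.py').read()
s=s.replace("    def cost(p):\n        q=poly(p);","    fr=np.array([[0,0],[559,0],[559,419],[0,419]],np.float32)\n    def cost(p):\n        _,q=cv2.intersectConvexConvex(poly(p),fr)\n        if q is None: return 0.\n       ")
open('hull.py','w').write(s)
E
python3 - <<'E'
from hull import *
hfit('w6','case_h',[.602,.316,.273])
c=load('w6'); i=cv2.resize(c['pixels'][0:400,150:480],None,fx=1.5,fy=1.5); cv2.imwrite('pics/w6v.png',i)
E
```

```text
case_h w6 [0.6031 0.3196 0.2746] deg 15.7 IoU 1.001 ext 277 344 0 118
```

View pics/w6v.png

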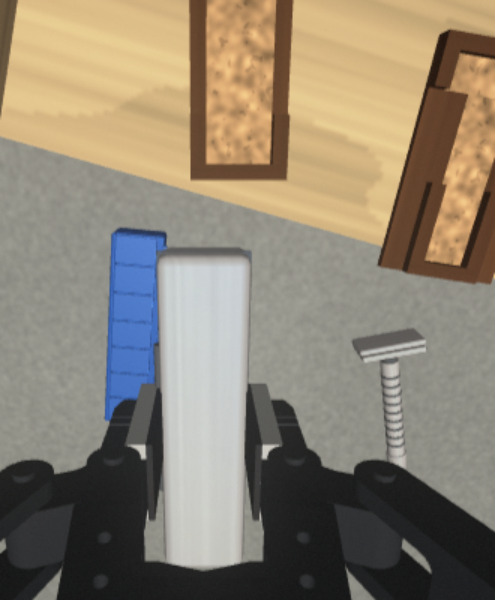

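The view shows the case held straight and in line with the holder, whose near end is at crop (240,180). I'll carry it over and set it down.

```bash
python3 -m jog '[{"dp":[0.012,0.002,0],"yaw":0},{"dp":[0.03,0.0055,0],"yaw":0},{"dp":[0.035,0.006,0.02],"yaw":0},{"dp":[0.035,0.006,0.03],"yaw":0},{"dp":[0.018,0.003,0.04],"yaw":0},{"dp":[0.002,0,0.03],"yaw":0},{"dp":[0,0,0.02],"yaw":0},{"dp":[0,0,0.01],"yaw":0},{"dp":[0,0,0],"yaw":0},{"dp":[0,0,0],"yaw":0}]' | grep -E "pos|force:"; python3 d.py .603 .3185 -.013 15.7;  python3 - <<'E'
from hull import *
cap('wrist','w7')
hfit('w7','case_h',[.602,.316,.273])
E
```

```text
eef_pos: [0.6049, 0.3192, 0.0117]
force: [0.7, 0.6, -1.4]
grip_force: 39.6
t 18.18 p [0.6049 0.3192 0.0117] tiltz [0.0021 0.0007] w 0.0253 gf 39.6 q6 1.68
ang 15.65
yaw cmd -0.05 then dp mm [-2.   0.1 24.7]
case_h w7 [0.6015 0.3194 0.2721] deg 15.6 IoU 0.951 ext 222 341 128 362
```

```bash
python3 -m jog '[{"dp":[-0.002,0,0.008],"yaw":0},{"dp":[0,0,0.008],"yaw":0},{"dp":[0,0,0.005],"yaw":0},{"dp":[0,0,0.002],"yaw":0},{"dp":[0,0,0.001],"yaw":0},{"dp":[0,0,0],"yaw":0}]' | grep -E "pos|force:"; python3 -m jog '[{"dp":[0,0,0.001],"yaw":0},{"dp":[0,0,0.001],"yaw":0},{"dp":[0,0,0],"yaw":0}]'  | grep -E "pos|force:"
```

```text
eef_pos: [0.6022, 0.3186, -0.0134]
force: [0.0, 0.9, -0.7]
grip_force: 39.6
eef_pos: [0.6023, 0.3187, -0.0136]
force: [-2.3, -1.4, 7.5]
grip_force: 40.6
```

```bash
python3 -m jog '[{"dp":[0,0,-0.001],"yaw":0},{"dp":[0,0,0],"yaw":0},{"dp":[0,0,0],"yaw":0},{"dp":[0,0,-0.02],"yaw":0},{"dp":[0,0,-0.04],"yaw":0},{"dp":[0,0,-0.05],"yaw":0},{"dp":[-0.01,0.005,-0.04],"yaw":0},{"dp":[-0.035,0.018,-0.01],"yaw":0},{"dp":[-0.04,0.02,0],"yaw":0},{"dp":[-0.04,0.02,0],"yaw":0},{"dp":[-0.04,0.02,0],"yaw":0},{"dp":[-0.034,0.018,0],"yaw":0},{"dp":[-0.01,0.005,0],"yaw":0},{"dp":[0,0,0],"yaw":0}]' 0.45 | grep -E "time|pos|width"
python3 - <<'E'
from hull import *
from scipy.optimize import linear_sum_assignment
cap('wrist','w8'); cap('top','t8')
c=load('w8'); im=c['pixels']
b=im.astype(int); cv2.imwrite('pics/w8v.png',cv2.resize(im[0:330,120:500],None,fx=1.8,fy=1.8))
print(proj(c,[.433,.159,.011]))
hfit('w8','razor_h',[.602,.167,.1125])
E
python3 d.py .433 .159 0 26
```

```text
time: 21.1
eef_pos: [0.4299, 0.1601, 0.1458]
grip_width: 0.0466
[286.7640706  187.23410207]
razor_h w8 [0.6008 0.1692 0.1165] deg 6.7 IoU 0.981 ext 271 376 0 107
t 21.2 p [0.431  0.1607 0.1457] tiltz [0.0018 0.0007] w 0.047 gf 0.0 q6 1.5
ang 15.68
yaw cmd -10.32 then dp mm [  1.1   2.4 145.7]
```

View pics/w8v.png

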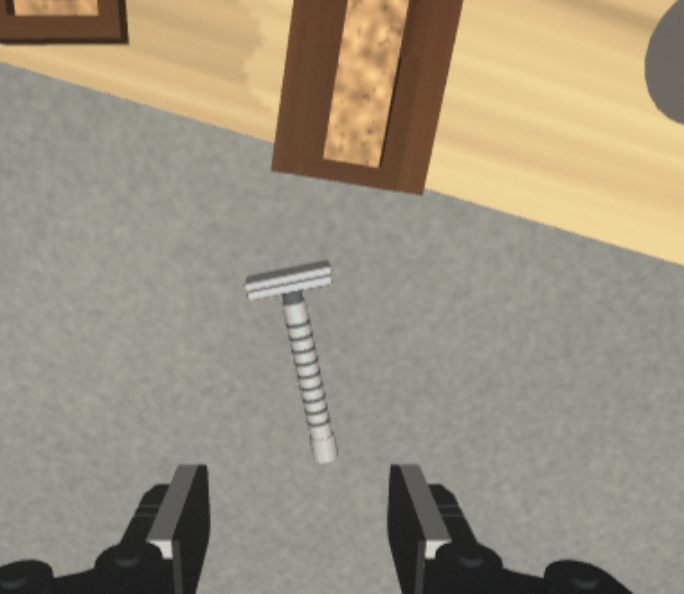

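The razor lies with its head's inner top edge at full-frame (281.7,160.8), the knob's end at (300,255.6) and the handle between them. I've now viewed 14 pictures, so everything from here is numeric.

Run:
```python
from hull import *
c=load('w8'); F=lambda p:np.array(p)/1.8+[120,0]
h=ray(c,F((291,289.5)),.025); k=ray(c,F((324,461)),.008); d=(h-k)[:2]; L=np.linalg.norm(d); u=d/L
print('h',h,'k',k,'len',L,'ang',np.degrees(np.arctan2(u[1],u[0])))
m=ray(c,F((296,315)),.011); m2=ray(c,F((318,425)),.011); e=(m-m2)[:2]; print('axis ang',np.degrees(np.arctan2(e[1],e[0])))
for a,b in [((247,281),(330,263)),((250,299),(331,281))]:
    p,q=ray(c,F(a),.025),ray(c,F(b),.025); g=(p-q)[:2]; print('head w',np.linalg.norm(g),'ang',np.degrees(np.arctan2(g[1],g[0]))-90)
print('origin from head',h[:2]-u*.025,'from knob',k[:2]+u*.073)
hfit('t8','razor_h',[.602,.167,.1125]); hfit('w6','razor_h',[.602,.167,.1125])
# handle line via bright mask in w8
```

```text
h [0.45783807 0.17058748 0.025     ] k [0.36726502 0.12678832 0.008     ] len 0.10060737853568534 ang 25.80740139865756
axis ang 26.632421362216682
head w 0.04058179106330208 ang 27.726190878311044
head w 0.040018164853404564 ang 28.12946709378737
origin from head [0.43533151 0.15970379] from knob [0.43298418 0.15856868]
razor_h t8 [0.6004 0.17   0.1125] deg 6.4 IoU 0.882 ext 168 210 136 204
razor_h w6 [0.6017 0.1679 0.1152] deg 6.6 IoU 0.973 ext 402 534 20 188
```

```bash
python3 -m jog '[{"dp":[0,0,0.01],"yaw":-5.4},{"dp":[0,0,0.03],"yaw":-5.4},{"dp":[0,0.003,0.04],"yaw":0},{"dp":[0,0,0.04],"yaw":0},{"dp":[0,0,0.025],"yaw":0},{"dp":[0,0,0.01],"yaw":0},{"dp":[0,0,0.005],"yaw":0},{"dp":[0,0,0.0045],"yaw":0},{"dp":[0,0,0],"yaw":0}]' 0.65 | grep -E "pos|force:|width"; python3 d.py .4325 .158 -.019 26.5
```

```text
eef_pos: [0.4312, 0.1575, -0.0186]
force: [-0.1, -0.4, -0.4]
grip_width: 0.0299
grip_force: 0.0
t 22.32 p [ 0.4312  0.1575 -0.0186] tiltz [0.001  0.0001] w 0.0299 gf 0.0 q6 1.31
ang 26.48
yaw cmd -0.02 then dp mm [1.4 0.1 0.4]
```

```bash
python3 -m jog '[{"dp":[0.001,0,0],"yaw":0},{"dp":[0,0,0],"yaw":0},{"dp":[0,0,0],"yaw":0},{"dp":[0,0,0],"yaw":0},{"dp":[0,0,0],"yaw":0}]' 1 60 | grep -E "pos|force|width"; python3 -m jog '[{"dp":[0,0,-0.003],"yaw":0},{"dp":[0,0,-0.007],"yaw":0},{"dp":[0,0,-0.01],"yaw":0},{"dp":[0,0,0],"yaw":0},{"dp":[0,0,0],"yaw":0}]'| grep -E "pos|force|width"
python3 - <<'E'
from h import *
cap('wrist','w9'); c=load('w9'); s=bot.observe(); print(s['ft_torque'].round(3))
im=c['pixels']; 
# bright rows on the handle line ahead of the pads / knob
for r in range(150,420,10): print(r, im[r,270:306:4].mean(1).astype(int).tolist() if 0 else int(im[r,270:306].mean()),end=' ')
E
```

```text
eef_pos: [0.4321, 0.1579, -0.0183]
force: [-1.2, 0.4, 6.4]
grip_width: 0.009
grip_force: 58.7
eef_pos: [0.4316, 0.1577, 0.0011]
force: [-0.3, -0.2, -1.5]
grip_width: 0.0096
grip_force: 58.6
[-0.036 -0.002 -0.016]
150 151 160 151 170 151 180 152 190 152 200 98 210 100 220 193 230 208 240 110 250 176 260 151 270 138 280 80 290 124 300 143 310 131 320 95 330 85 340 115 350 149 360 155 370 158 380 35 390 28 400 27 410 26
```

```bash
cat > lev.py <<'E'
import sys
from h import *
f=sys.argv[1]; c=load(f); s=bot.observe(); p=s['eef_pos']; a=np.radians(float(sys.argv[2])); u=np.array([np.cos(a),np.sin(a)]); n=np.array([-u[1],u[0]])
dz=float(sys.argv[3]) # TCP z minus razor plane
col=c['pixels'].mean(2)
for o in (-.012,.012):
    P=lambda x,z:proj(c,[*(p[:2]+u*x+n*o),p[2]-dz+z])
    q=[P(.035,.0),P(.035,.025),P(.027,.025)]; print('pred out-bot,out-top,in-top',[v.round(1).tolist() for v in q])
    x=int(round(q[1][0])); r0=int(q[0][1])-12; print(' rows from',r0,col[r0:r0+50,x].astype(int).tolist())
E
python3 lev.py w9 26.5 -.0188
```

```text
pred out-bot,out-top,in-top [[309.4, 199.7], [313.8, 217.4], [313.3, 236.3]]
 rows from 187 [149, 147, 148, 149, 149, 149, 149, 150, 153, 156, 137, 96, 96, 98, 99, 95, 97, 96, 96, 97, 100, 99, 99, 100, 98, 108, 146, 183, 201, 210, 215, 212, 204, 192, 161, 109, 97, 125, 170, 198, 212, 212, 210, 209, 205, 191, 162, 150, 150, 150]
pred out-bot,out-top,in-top [[257.7, 199.7], [252.6, 217.5], [253.2, 236.4]]
 rows from 187 [153, 153, 154, 154, 153, 155, 154, 155, 154, 156, 141, 104, 95, 97, 97, 96, 98, 98, 98, 99, 99, 100, 98, 100, 98, 106, 133, 164, 185, 203, 214, 211, 206, 195, 162, 108, 96, 118, 163, 193, 205, 209, 208, 207, 206, 194, 163, 148, 149, 148]
```

The razor is level: the head's edges match the prediction to 3 px. I'll lift it, turn it and carry it over.

```bash
python3 -m jog '[{"dp":[0,0,-0.01],"yaw":0},{"dp":[0,0,-0.025],"yaw":0},{"dp":[0,0,-0.03],"yaw":3.9},{"dp":[0,0,-0.025],"yaw":8},{"dp":[0,0,-0.01],"yaw":8},{"dp":[0.01,0.001,0],"yaw":0},{"dp":[0.025,0.002,0],"yaw":0},{"dp":[0.025,0.001,0],"yaw":0},{"dp":[0.01,0.001,0],"yaw":0},{"dp":[0,0,0],"yaw":0},{"dp":[0,0,0],"yaw":0}]' | grep -E "pos|force:"
python3 - <<'E'
from hull import *
cap('wrist','w10')
hfit('w10','razor_h',[.6015,.168,.115])
# knob end corners / cork floor centroid line: T floor colour (bright orange)
E
python3 lev.py w10 6.6 -.0188;python3 d.py .598 .1676 -.012 6.6
```

```text
eef_pos: [0.5004, 0.1607, 0.1005]
force: [-0.1, -0.3, -1.5]
grip_force: 58.6
razor_h w10 [0.5997 0.1682 0.112 ] deg 6.4 IoU 0.991 ext 234 346 0 191
pred out-bot,out-top,in-top [[309.9, 200.2], [314.3, 218.3], [313.8, 237.2]]
 rows from 188 [73, 74, 81, 117, 146, 145, 144, 144, 145, 129, 90, 89, 91, 91, 91, 91, 90, 90, 92, 92, 93, 93, 93, 93, 102, 138, 173, 189, 198, 202, 200, 192, 182, 150, 102, 91, 118, 162, 187, 200, 199, 197, 197, 194, 180, 154, 143, 143, 144, 146]
pred out-bot,out-top,in-top [[258.0, 200.2], [253.0, 218.3], [253.6, 237.2]]
 rows from 188 [89, 128, 148, 148, 145, 141, 139, 139, 140, 125, 91, 90, 91, 90, 92, 92, 92, 91, 92, 92, 92, 93, 93, 91, 98, 128, 156, 176, 193, 202, 198, 191, 180, 152, 101, 89, 114, 158, 184, 196, 197, 196, 196, 193, 181, 154, 144, 143, 143, 144]
t 25.05 p [0.5005 0.1607 0.1007] tiltz [-0.0016 -0.0003] w 0.0092 gf 58.6 q6 1.63
ang 6.61
yaw cmd 0.01 then dp mm [ 97.7   4.4 112.7]
```

```bash
python3 -m jog '[{"dp":[0.015,0.001,0],"yaw":0},{"dp":[0.03,0.001,0],"yaw":0},{"dp":[0.03,0.001,0.01],"yaw":0},{"dp":[0.017,0.001,0.025],"yaw":0},{"dp":[0.005,0,0.03],"yaw":0},{"dp":[0,0,0.01],"yaw":0},{"dp":[0,0,0.005],"yaw":0},{"dp":[0,0,0],"yaw":0},{"dp":[0,0,0],"yaw":0}]' | grep -E "pos|force:"
python3 - <<'E'
from hull import *
cap('wrist','w11')
p=hfit('w11','razor_h',[.6015,.168,.115])
c=load('w11'); col=c['pixels'].mean(2)
for P in [world(p,H['razor_h'][2],0)]: print([proj(c,q).round(0).tolist() for q in P])
# far end wall: row profile along the holder's axis beyond the head, both sides
a=p[2]
for o in (-.015,.015):
    q=[proj(c,world(p,[[x,o,z]],0)[0]).round(1).tolist() for x,z in [(.049,.014),(.040,.014),(.04,.006)]]
    x=int(q[1][0]); r0=int(q[0][1])-10; print(q,r0,c['pixels'][r0:r0+45,x,2].tolist())
E
python3 lev.py w11 6.6 -.0188;python3 d.py .5975 .1677 -.012 6.6
```

```text
eef_pos: [0.5992, 0.1681, 0.0222]
force: [0.7, 0.1, -0.1]
grip_force: 58.6
razor_h w11 [0.6004 0.1685 0.1137] deg 6.5 IoU 0.905 ext 213 354 154 370
[[213.0, 158.0], [355.0, 158.0], [340.0, 360.0], [229.0, 360.0]]
[[312.4, 157.9], [311.9, 174.7], [310.9, 171.7]] 147 [189, 185, 181, 176, 174, 175, 155, 93, 52, 54, 63, 83, 88, 87, 89, 87, 88, 89, 89, 89, 89, 91, 93, 89, 91, 91, 90, 127, 164, 158, 154, 151, 152, 153, 158, 162, 168, 172, 177, 178, 181, 183, 184, 185, 190]
[[255.4, 157.9], [255.9, 174.7], [257.1, 171.7]] 147 [178, 178, 182, 182, 182, 182, 169, 121, 57, 55, 61, 79, 90, 90, 89, 90, 88, 89, 89, 89, 90, 91, 89, 90, 89, 91, 91, 119, 161, 172, 169, 165, 164, 164, 162, 150, 138, 143, 159, 177, 185, 189, 192, 195, 193]
pred out-bot,out-top,in-top [[309.9, 200.0], [314.4, 217.7], [313.9, 236.6]]
 rows from 187 [151, 151, 151, 152, 155, 159, 163, 167, 168, 169, 145, 80, 79, 79, 82, 79, 81, 81, 80, 81, 80, 83, 83, 82, 81, 90, 122, 153, 167, 176, 180, 177, 171, 160, 132, 89, 81, 103, 144, 167, 177, 177, 174, 174, 173, 156, 104, 60, 60, 61]
pred out-bot,out-top,in-top [[258.2, 200.1], [253.2, 217.8], [253.8, 236.7]]
 rows from 188 [140, 144, 145, 146, 145, 141, 141, 137, 136, 122, 88, 80, 80, 81, 81, 81, 80, 81, 82, 83, 83, 82, 82, 79, 88, 113, 139, 157, 172, 179, 176, 172, 160, 133, 88, 78, 100, 139, 163, 174, 174, 173, 174, 171, 155, 107, 66, 65, 65, 65]
t 26.23 p [0.5992 0.1681 0.0221] tiltz [0.0021 0.0002] w 0.0097 gf 58.6 q6 1.62
ang 6.58
yaw cmd -0.02 then dp mm [-1.7  0.2 34.1]
```

```bash
python3 -m jog '[{"dp":[-0.002,0,0.01],"yaw":0},{"dp":[0,0,0.01],"yaw":0},{"dp":[0,0,0.007],"yaw":0},{"dp":[0,0,0.003],"yaw":0},{"dp":[0,0,0.002],"yaw":0},{"dp":[0,0,0],"yaw":0}]' | grep -E "pos|force:"; for i in 1 2; do python3 -m jog '[{"dp":[0,0,0.001],"yaw":0},{"dp":[0,0,0.0005],"yaw":0},{"dp":[0,0,0],"yaw":0}]'  | grep -E "pos|force:"; done
```

```text
eef_pos: [0.5967, 0.1678, -0.0111]
force: [-0.3, 0.3, -1.2]
grip_force: 58.6
eef_pos: [0.5968, 0.1677, -0.0122]
force: [-0.2, -1.0, 0.1]
grip_force: 58.6
eef_pos: [0.5968, 0.1677, -0.0124]
force: [-2.5, -0.2, 8.6]
grip_force: 59.5
```

```bash
python3 -m jog '[{"dp":[0,0,-0.001],"yaw":0},{"dp":[0,0,0],"yaw":0},{"dp":[0,0,0],"yaw":0},{"dp":[0,0,-0.01],"yaw":0},{"dp":[0,0,-0.03],"yaw":0},{"dp":[0,0,-0.05],"yaw":0},{"dp":[0,0,-0.05],"yaw":0},{"dp":[-0.015,-0.02,-0.022],"yaw":0},{"dp":[-0.03,-0.038,0],"yaw":0},{"dp":[-0.03,-0.038,0],"yaw":0},{"dp":[-0.03,-0.038,0],"yaw":0},{"dp":[-0.03,-0.036,0],"yaw":0},{"dp":[-0.014,-0.02,0],"yaw":0},{"dp":[0,0,0],"yaw":0},{"dp":[0,0,0],"yaw":0}]' 0.55 | grep -E "time|pos|width"
python3 - <<'E'
from hull import *
cap('wrist','w12'); cap('top','t12')
p=hfit('w12','org',[.427,.339,.18])
# plain blue mask extents
im=load('w12')['pixels'].astype(int); B,G,R_=im[...,0],im[...,1],im[...,2]; m=((B-R_>25)&(B-G>8)).astype(np.uint8)
n,l,st,ct=cv2.connectedComponentsWithStats(m); i=1+np.argmax(st[1:,4]); ys,xs=np.nonzero(l==i)
r=cv2.minAreaRect(np.c_[xs,ys].astype(np.float32)); q=cv2.boxPoints(r); print(st[i],r)
print([ray(load('w12'),v,.023)[:2].round(4).tolist() for v in q],'ctr',ray(load('w12'),r[0],.012))
E
python3 d.py .427 .339 -.019 10
```

```text
time: 29.6
eef_pos: [0.4274, 0.339, 0.1493]
grip_width: 0.0387
org w12 [0.4247 0.3389 0.1797] deg 10.3 IoU 0.946 ext 261 306 120 259
[ 261  120   47  141 5088] ((285.4705810546875, 189.61764526367188), (139.20416259765625, 39.6520881652832), 85.60128784179688)
[[0.487, 0.3667], [0.4933, 0.3335], [0.3655, 0.3068], [0.3579, 0.3446]] ctr [0.42730635 0.338361   0.012     ]
t 29.7 p [0.4277 0.3387 0.1491] tiltz [ 0.0006 -0.0003] w 0.0383 gf 0.0 q6 2.0
ang 6.51
yaw cmd -3.49 then dp mm [ -0.6  -0.4 168.1]
```

```bash
python3 -m jog '[{"dp":[-0.002,0,0.01],"yaw":-3.9},{"dp":[0,0,0.03],"yaw":0},{"dp":[0,0,0.04],"yaw":0},{"dp":[0,0,0.04],"yaw":0},{"dp":[0,0,0.025],"yaw":0},{"dp":[0,0,0.013],"yaw":0},{"dp":[0,0,0.006],"yaw":0},{"dp":[0,0,0.004],"yaw":0},{"dp":[0,0,0],"yaw":0}]' 0.38 | grep -E "pos|force:|width"; python3 -m jog '[{"dp":[0,0,0],"yaw":0},{"dp":[0,0,0],"yaw":0},{"dp":[0,0,0],"yaw":0},{"dp":[0,0,0],"yaw":0},{"dp":[0,0,0],"yaw":0}]' 1 40 | grep -E "pos|force|width"; python3 -m jog '[{"dp":[0,0,-0.005],"yaw":0},{"dp":[0,0,-0.015],"yaw":0},{"dp":[0,0,-0.04],"yaw":0},{"dp":[0,0,-0.05],"yaw":0},{"dp":[0,0,-0.05],"yaw":0},{"dp":[0,0,-0.03],"yaw":0},{"dp":[0,0,-0.01],"yaw":0},{"dp":[0,0,0],"yaw":0}]'| grep -E "pos|force|width"; python3 d.py .47 -.30 .18 -11.7
```

```text
eef_pos: [0.4253, 0.3394, -0.0185]
force: [-0.2, 0.5, 0.3]
grip_width: 0.0529
grip_force: 0.0
eef_pos: [0.4254, 0.3396, -0.0182]
force: [-0.6, 0.2, 5.6]
grip_width: 0.0308
grip_force: 40.7
eef_pos: [0.4246, 0.3391, 0.1811]
force: [-0.5, -1.0, -0.9]
grip_width: 0.0311
grip_force: 40.0
t 32.45 p [0.4246 0.3391 0.1811] tiltz [0.0003 0.0001] w 0.0311 gf 40.0 q6 1.93
ang 10.48
yaw cmd 22.18 then dp mm [174.  616.6   1.1]
```

```bash
python3 -m jog '[{"dp":[0,0,0],"yaw":7.4},{"dp":[0,0,0],"yaw":7.4},{"dp":[0,0,0],"yaw":7.4},{"dp":[0.004,0.014,0],"yaw":0},{"dp":[0.01,0.035,0],"yaw":0},{"dp":[0.013,0.046,0],"yaw":0},{"dp":[0.013,0.046,0],"yaw":0},{"dp":[0.013,0.046,0],"yaw":0},{"dp":[0.013,0.046,0],"yaw":0},{"dp":[0.013,0.046,0],"yaw":0},{"dp":[0.013,0.046,0],"yaw":0},{"dp":[0.013,0.046,0],"yaw":0},{"dp":[0.013,0.046,0],"yaw":0},{"dp":[0.013,0.046,0],"yaw":0},{"dp":[0.013,0.046,0],"yaw":0},{"dp":[0.013,0.046,0],"yaw":0},{"dp":[0.01,0.035,0],"yaw":0},{"dp":[0.004,0.014,0],"yaw":0},{"dp":[0,0,0],"yaw":0},{"dp":[0,0,0],"yaw":0}]' | grep -E "time|pos|force:"
python3 - <<'E'
from hull import *
cap('wrist','w13'); cap('top','t13')
hfit('w13','org_h',[.616,-.338,-.204]);hfit('top0','org_h',[.6134,-.334,-.204])
c=load('w13'); im=c['pixels'].astype(int); m=((im[...,0]-im[...,2]>40)&(im[...,0]-im[...,1]>15)); ys,xs=np.nonzero(m); print('org px',xs.min(),xs.max(),ys.min(),ys.max())
s=bot.observe()['eef_pos']; a=np.radians(-11.7); u=np.array([np.cos(a),np.sin(a)])
print('far top edge pred',proj(c,[*(s[:2]+u*.065),s[2]+.0185+.023]),'far bottom',proj(c,[*(s[:2]+u*.065),s[2]+.0185]))
E
python3 d.py .616 -.338 -.012 -11.7
```

```text
time: 34.95
eef_pos: [0.4689, -0.2854, 0.1807]
force: [-0.8, -0.5, -0.1]
grip_force: 40.0
org_h w13 [ 0.6183 -0.3366 -0.1937] deg -11.1 IoU 0.988 ext 273 343 0 105
org_h top0 [ 0.6149 -0.3352 -0.2022] deg -11.6 IoU 0.984 ext 409 450 116 195
org px 243 332 136 380
far top edge pred [284.17238011 139.4469426 ] far bottom [284.4461658  133.70471835]
t 35.05 p [ 0.4693 -0.2855  0.1811] tiltz [-0.0002  0.0006] w 0.0309 gf 40.0 q6 1.1
ang -11.63
yaw cmd 0.07 then dp mm [154.3  21.7 193.1]
```

```bash
python3 -m jog '[{"dp":[0.015,0.002,0],"yaw":0},{"dp":[0.035,0.005,0],"yaw":0},{"dp":[0.045,0.006,0.01],"yaw":0},{"dp":[0.04,0.005,0.03],"yaw":0},{"dp":[0.015,0.003,0.045],"yaw":0},{"dp":[0.004,0.001,0.04],"yaw":0},{"dp":[0,0,0.02],"yaw":0},{"dp":[0,0,0.01],"yaw":0},{"dp":[0,0,0.005],"yaw":0},{"dp":[0,0,0],"yaw":0},{"dp":[0,0,0],"yaw":0}]' | grep -E "pos|force:"
python3 - <<'E'
from hull import *
cap('wrist','w14')
p=hfit('w14','org_h',[.617,-.337,-.202]); c=load('w14')
for o in (-.012,.012):
    q=[proj(c,world(p,[[x,o,z]],0)[0]).round(1).tolist() for x,z in [(.081,.014),(.072,.014),(.072,.006)]]
    x=int(q[1][0]); r0=int(q[0][1])-10; print(q,r0,c['pixels'][r0:r0+45,x,2].tolist())
E
python3 d.py .617 -.3373 -.0125 -11.6
```

```text
eef_pos: [0.6165, -0.3403, 0.0223]
force: [0.8, 1.1, -1.7]
grip_force: 40.0
org_h w14 [ 0.6166 -0.3367 -0.2002] deg -11.5 IoU 0.978 ext 213 340 98 362
[[300.9, 98.0], [300.7, 116.6], [300.0, 116.0]] 88 [221, 220, 219, 218, 217, 217, 214, 215, 214, 180, 89, 90, 89, 89, 87, 89, 90, 88, 90, 92, 90, 91, 90, 92, 90, 91, 91, 98, 134, 164, 162, 166, 168, 171, 174, 173, 171, 172, 170, 168, 168, 170, 174, 181, 190]
[[252.9, 98.2], [253.5, 116.9], [254.9, 116.3]] 88 [221, 220, 219, 220, 219, 220, 221, 222, 222, 195, 114, 91, 93, 91, 91, 90, 91, 90, 91, 91, 92, 94, 91, 93, 92, 91, 91, 92, 121, 153, 153, 154, 155, 157, 160, 164, 167, 169, 173, 174, 178, 181, 185, 188, 194]
t 36.48 p [ 0.6164 -0.3402  0.0222] tiltz [ 0.0018 -0.0013] w 0.0308 gf 40.0 q6 1.17
ang -11.73
yaw cmd -0.13 then dp mm [-0.  -3.  34.7]
```

Holder confirmed at (0.6166, -0.3367). I'll correct by -3 mm in tool y and lower.

```bash
python3 -m jog '[{"dp":[0,-0.003,0.01],"yaw":0},{"dp":[0,0,0.01],"yaw":0},{"dp":[0,0,0.007],"yaw":0},{"dp":[0,0,0.004],"yaw":0},{"dp":[0,0,0.001],"yaw":0},{"dp":[0,0,0],"yaw":0}]' | grep -E "pos|force:"; for i in 1 2; do python3 -m jog '[{"dp":[0,0,0.001],"yaw":0},{"dp":[0,0,0.0005],"yaw":0},{"dp":[0,0,0],"yaw":0}]'  | grep -E "pos|force:"; done
```

```text
eef_pos: [0.6166, -0.337, -0.0109]
force: [0.9, -0.7, -0.6]
grip_force: 40.0
eef_pos: [0.6166, -0.337, -0.0121]
force: [0.0, 0.0, 0.4]
grip_force: 40.2
eef_pos: [0.6166, -0.337, -0.0122]
force: [-1.6, 2.1, 7.9]
grip_force: 41.0
```

```bash
python3 -m jog '[{"dp":[0,0,-0.001],"yaw":0},{"dp":[0,0,0],"yaw":0},{"dp":[0,0,0],"yaw":0},{"dp":[0,0,-0.01],"yaw":0},{"dp":[0,0,-0.03],"yaw":0},{"dp":[0,0,-0.05],"yaw":0},{"dp":[0,0,-0.05],"yaw":0},{"dp":[-0.02,0,-0.04],"yaw":0},{"dp":[-0.05,0,-0.02],"yaw":0},{"dp":[-0.05,0,0],"yaw":0},{"dp":[-0.05,0,0],"yaw":0},{"dp":[-0.02,0,0],"yaw":0},{"dp":[0,0,0],"yaw":0},{"dp":[0,0,0],"yaw":0}]' 0.35 | grep -E "time|pos|width"
python3 - <<'E'
from hull import *
cap('top','t15'); cap('scene','s15'); cap('wrist','w15')
for f in ('t15','w15'): hfit(f,'org',[.616,-.336,-.2],z=.006)
c=load('t15'); im=c['pixels'].astype(int); a=load('top0')['pixels'].astype(int)
def comp(mask,name,zs,box):
    m=np.zeros(mask.shape,np.uint8); x0,x1,y0,y1=box; m[y0:y1,x0:x1]=mask[y0:y1,x0:x1]
    n,l,st,ct=cv2.connectedComponentsWithStats(m); i=1+np.argmax(st[1:,4]); ys,xs=np.nonzero(l==i)
    r=cv2.minAreaRect(np.c_[xs,ys].astype(np.float32)); print(name,st[i,4],np.round(r[0],1),np.round(r[1],1),round(r[2],1),'xy',ray(c,r[0],zs)[:2].round(4))
grey=(np.abs(im[...,0]-im[...,2])<35)&(im.mean(2)>95)
comp(grey,'case',.022,(90,140,120,200)); comp(grey,'razor',.017,(168,212,135,206))
dark=im.max(2)<50; comp(dark,'bottle',.11,(320,400,110,190))
for n,b in {'cup':(240,290,120,180),'stand':(330,385,220,265)}.items():
    x0,x1,y0,y1=b; print(n,'diff',np.abs(im[y0:y1,x0:x1]-a[y0:y1,x0:x1]).mean().round(2))
cs=load('s15')['pixels'].astype(int);a=load('scene0')['pixels'].astype(int)
for n,b in {'cup':(285,330,195,250),'stand':(180,220,200,265)}.items():
    x0,x1,y0,y1=b; print('scene',n,np.abs(cs[y0:y1,x0:x1]-a[y0:y1,x0:x1]).mean().round(2))
E
```

```text
time: 39.72
eef_pos: [0.4321, -0.2992, 0.1874]
grip_width: 0.0557
org t15 [ 0.6189 -0.3395 -0.2489] deg -14.3 IoU 0.839 ext 422 445 123 183
org w15 [ 0.6194 -0.3385 -0.2053] deg -11.8 IoU 0.973 ext 267 305 0 49
case 669 [113.4 158.5] [49.7 14.6] 76.0 xy [0.5998 0.3172]
razor 253 [189.1 172.9] [44.5  6.5] 84.5 xy [0.5719 0.165 ]
bottle 548 [347.9 155.4] [24.7 29.7] 33.7 xy [ 0.585  -0.1438]
cup diff 1.84
stand diff 1.78
scene cup 5.12
scene stand 4.52
```

Run:
```python
from hull import *
c=load('t15'); im=c['pixels'].astype(int)
m=((im[...,0]<60)&(im[...,2]<45)).astype(np.uint8); m[:, :320]=0; m[:,400:]=0; m[:110]=0; m[190:]=0
n,l,st,ct=cv2.connectedComponentsWithStats(m); i=1+np.argmax(st[1:,4]); print('bottle blob',st[i],ct[i])
b=np.array([.608-.003,-.159+.004])
for z,r in ((.006,.026),(.072,.026),(.117,.015)): print(z,proj(c,[*b,z]).round(1),'r px',round(r*np.linalg.norm(proj(c,[*b,z])-proj(c,[b[0],b[1]+.01,z]))/.01,1))
g=np.array([.5975,.170]);t=.1137;u=np.array([np.cos(t),np.sin(t)]);v=np.array([-u[1],u[0]])
print('razor handle/ head brightness:',[ [int(im[tuple(np.round(proj(c,[*(g+u*x+v*o),z])).astype(int)[::-1])].mean()) for o in (-.03,-.024,-.018,-.01,0,.01,.018,.024,.03)] for x,z in ((.037,.02),(.033,.03),(.029,.031),(.025,.031),(0,.02),(-.03,.02),(-.06,.015))])
s0=load('scene0')['pixels'].astype(int); s1=load('s15')['pixels'].astype(int)
for n,(x0,x1,y0,y1) in {'cup':(285,330,195,250),'stand':(180,220,200,265),'tiles':(450,520,200,260)}.items():
    f=lambda q:q[y0:y1,x0:x1].mean(2).astype(np.float32)
    print(n,cv2.phaseCorrelate(f(s0),f(s1)),(s1-s0)[y0:y1,x0:x1].mean())
```

```text
bottle blob [335 140  29  30 486] [346.97942387 157.12962963]
0.006 [344.5 159.4] r px 12.4
0.072 [350.  150.7] r px 13.2
0.117 [354.2 144.1] r px 8.0
razor handle/ head brightness: [[62, 114, 109, 60, 104, 71, 117, 65, 54], [112, 114, 109, 135, 104, 133, 117, 78, 54], [83, 117, 140, 145, 155, 142, 145, 78, 55], [84, 104, 108, 106, 106, 110, 110, 75, 55], [61, 60, 54, 115, 114, 118, 57, 58, 57], [61, 60, 53, 112, 143, 106, 58, 58, 58], [61, 52, 55, 112, 147, 124, 55, 57, 57]]
cup ((0.5120413914413469, 0.07807356121404041), 1.051004064348009) 3.914208754208754
stand ((-0.13566203678748323, 0.010478481141333873), 0.8991565492418078) 4.5216666666666665
tiles ((0.014603830391912709, 0.047978767277669476), 0.9999964693078288) 4.7247619047619045
```

```bash
python3 -c "from plant import bot; print(bot.sign_off())"
```

```text
the job is handed in; nothing more can be done
None
```

I placed the razor, pill organiser, tweezers case and bottle in their own holders, with the razor's head at the wide end. The cup and brush stand did not move in the camera checks, and the job was handed in at about 40 s; the hand-in returned no verdict.

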